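Post the tin into the returns box

TASK

Hand the green tin back to the tool store: push it, standing on edge as it is, down through the slot in the top of the blue returns box and let it go so that it lies fully inside. Leave the yellow tin standing where it is.

Things in the scene. Friction and masses are not known exactly. Their poses are not given: they have to be found in the camera images.
- green_tin: flat green tin, shut, about 80 g, 69 long x 47 x 24 thick (mm), standing on a long narrow edge on the bench. Origin: centre of its 69x47 underside, now an upright face; its z runs level through the thickness to the lid face (tin's centre 12 mm along z), y level along its length, x up. Pinch it from above across the 24 mm thickness
- yellow_tin: flat yellow tin, 63 x 46 x 21 mm thick, standing on edge in the same way with the same axes (origin in its underside face); to be left alone
- return_box: blue steel box fixed to the bench, 130 (x) x 160 (y) x 120 (z) mm, 4 mm walls, empty inside; origin: centre of its underside, z up. Slot mid-lid: 34 mm wide (x), 80 long (y), 4 deep, in a black collar 60x108 mm outside, 14 mm above the lid, its inside flared up and out to about 50x96. A tin let go in the slot falls to the box's floor
- slot (a point): centre of the slot at the height of the collar's upper rim, 134 mm above the bench; same axes as the box: x across the slot's width, y along its length, z up
Not all that is in view belongs to the job. Leave any brown or purple look-alike of the green_tin alone.

How it is judged:
By the outcome, as a careful person would: the job done as asked, in the order asked, and still so for the second after the job is handed in, with the robot touching nothing.
It also fails if it takes over 38 s, if anything falls off the work surface, if the arm or the gripper's body presses on something with over 40 N, if the wrist force passes 120 N, or if a joint passes its speed limit or range.

ROBOT

A 7-joint arm with a two-finger parallel gripper is mounted at the origin on a cart in front of the work surface, level with it; the furniture and walls round the work are solid. World frame = base frame: x ahead of the robot, y to its left, z up, the work surface at z = 0. Lengths are in mm, angles in rad, forces in N, time in s.
With the tool pointing down it reaches from about 425 to 950 mm from the base axis. Payload 4.7 kg.
Tool frame: the origin (TCP) lies at the very end of the fingers, on their centre line; the grasp point (between the pads) lies 19 mm behind it (arm.hold_point_z is the distance from the TCP to the grasp point, in mm); z points along the fingers, y is the line along which they close (so a half turn about z gives the same grasp; the last joint's range is limited). The gripper opens to 87 mm and grips with 3 to 60 N. Pads are 19 mm wide; open, the fingers measure 117 mm over their backs; the gripper's body (75 mm by 190 mm) begins 51 mm behind the grasp point.
Start: joints at [1.176, 0.469, -0.049, 1.532, 0.024, 1.141, -0.082], TCP at [241.495, -630.344, 187.073] pointing down, gripper open.
Joint ranges: [-2.59, 2.59], [-0.33, 1.99], [-1.39, 1.29], [0.1, 2.45], [-1.04, 4.18], [0.21, 1.99], [-2.66, 2.66]. Speed limits (rad/s): [2.57, 2.57, 3.14, 3.14, 3.14, 3.14, 3.14].

INTERFACE

Orientations are given as a rotation vector (axis times angle).
In Python, from plant import arm gives the robot as it stands.
- The arm moves only by the tool play_rows, never from a script. Its argument "moves" is a list of rows, each a list of 4 numbers: the shift along the tool's x, y, z in cm, then the turn about the tool's z in degrees. A call has exactly 8 rows; each row shifts and turns the commanded pose from where the row before left it, along the tool's axes as they then stand; what a row does not reach is not made up. A row lasts 1/8 s, in which the tool goes at most 62.5 mm and 10.7 degrees, less where a joint would pass 70% of its speed; a pose out of reach is approached as far as the arm can. A call with a gripper value outside its range is refused whole. "grip" is the closure, from -1 (fully open) to 1 (shut), set as the call begins (left out, the last holds). The fingers move at their own pace and stop on an object; "grip_force" is the grip in N (left out, the last holds). Time passes only in rows, so rows that do not move let the fingers close, or fill a call up. It gives the time, the measured TCP pose, the force, the opening and the grip force at its end, in the units of the state.
- arm.read_state(): the state, without advancing time (a new reading comes with each control period).
- arm.read_camera(name): name is "side" or "top"; returns a dict with "image" (420x560x3 uint8, blue, green, red), "range_z" (420x560 float32, mm along the optical axis (not along the pixel's ray), 0 where there is no reading), "vfov" (degrees; the focal length in pixels is half the picture's height over the tangent of half this angle, whatever the lens; pixels are square), "cx", "cy" (the principal point, pixels), "xyz" and "rotation" of the camera in the world. Camera axes: x right, y down, z forward; pixel columns grow to the right and rows downward; lengths in mm; the calibration is good to about 2 mm. A picture is of the moment at which its call begins.
- arm.close_job(): hands the job in; it is judged then, once.
Trained networks look in the newest picture that a camera, given by its name, has taken for a name from the list of things; names that differ only in an ending like _2 or _b are one class to them, and where a whole thing is asked for, a point or a joint stands for the part that bears it (a point fixed in the world has none). Each returns a list of dicts, best first, with "p" (0 to 1); they miss things now and then, are a little off and sometimes report something else, mostly with a low value. They report only what shows in the picture. A call takes as long as a camera call. They do not tell look-alikes from the thing itself.
- arm.outline_of(camera, target): "mask" (420x560 bool, what is visible of it).
- arm.spot_point(camera, target): "at" ([x, y, z] in mm, in the coordinates of the camera as it stood for that picture, good to about 4 mm: a listed point, or the origin of a listed thing).
The state is a dict: "t": time; "joints": joint angles; "joint_vel": joint speeds; "joint_efforts": joint torques, N m; "ee_pos": TCP position; "tcp_rot": TCP orientation; "ft_force": force on the tool from outside, world axes, zero at the start; "torque": the same for the moment, N m; "gripper_width": finger opening in mm; "finger_force": force on a finger pad.
Only numpy, scipy, OpenCV 4.12 (cv2) and the standard library are available. Lean on these libraries where they do the work, as an engineer would, in place of code of your own. Each camera call takes 0.05 s, during which the arm holds its last target. There are 200 camera calls.

## Working session

There is one attempt and no reset: what is moved stays moved. The work goes in short steps, Python scripts to look and compute and a tool call to move; the robot and the scene stay as the last step left them, time stands still between calls to the robot, and variables do not carry over. Pictures are saved under pics/ and viewed, at most 10 in all, crops included, and the job is handed in when it is done.

Besides the shell and the picture viewer there is one more tool, called as name(argument=value, ...), one argument or row to a line, values as JSON. play_rows: Moves the arm, as the interface text tells. Its arguments: {"type":"object","properties":{"moves":{"type":"array"},"grip":{"type":"number"},"grip_force":{"type":"number"}},"required":["moves"]}

```bash
mkdir -p pics; ls; cat > h.py <<'E'
from plant import arm
import numpy as np, cv2
from scipy.spatial.transform import Rotation as R
def cam(n):
    c=arm.read_camera(n); c['f']=210/np.tan(np.radians(c['vfov'])/2)
    r=np.array(c['rotation'],float)
    c['R']=r if r.shape==(3,3) else R.from_rotvec(r).as_matrix()
    return c
def world(c,p): return c['R']@np.array(p)+np.array(c['xyz'])
def cloud(c):
    z=c['range_z']; v,u=np.mgrid[:420,:560]
    P=np.stack([(u-c['cx'])/c['f']*z,(v-c['cy'])/c['f']*z,z],-1)
    return P@c['R'].T+np.array(c['xyz'])
E
python3 - <<'E'
from h import *
ims=[]
for n in ['side','top']:
    c=cam(n); ims.append(c['image']); W=cloud(c)
    print(n,c['xyz'],c['R'].round(3).tolist(),c['f'])
    for t in ['green_tin','yellow_tin','return_box','slot']:
        for d in arm.spot_point(n,t)[:4]: print(t,round(d['p'],2),world(c,d['at']).round(1))
        if t!='slot':
            for d in arm.outline_of(n,t)[:4]:
                m=d['mask']&(c['range_z']>0)
                if m.sum()<10: continue
                q=W[m]; v,u=np.where(m)
                print('  mask',round(d['p'],2),m.sum(),u.mean().round(),v.mean().round(),'col',c['image'][m].mean(0).round(),np.percentile(q,[3,50,97],axis=0).round().tolist())
    cv2.imwrite(f'pics/{n}1.png',c['image'])
s=arm.read_state(); print(s)
E
```

```text
pics
side [102.21572164 254.62556048 905.27906125] [[-0.262, -0.856, 0.445], [-0.965, 0.227, -0.131], [0.011, -0.464, -0.886]] 408.3499069915021
green_tin 0.9 [551.1  32.8  22.9]
green_tin 0.9 [443.3  10.2  27.4]
green_tin 0.81 [469.2 106.7  22.8]
  mask 0.95 457 317.0 209.0 col [ 54.  88. 131.] [[520.0, 16.0, 6.0], [534.0, 45.0, 44.0], [555.0, 75.0, 50.0]]
  mask 0.78 502 348.0 237.0 col [150.  81. 140.] [[416.0, -25.0, 5.0], [443.0, -2.0, 44.0], [475.0, 18.0, 50.0]]
  mask 0.61 482 302.0 244.0 col [113. 128. 114.] [[442.0, 75.0, 4.0], [452.0, 107.0, 45.0], [471.0, 137.0, 49.0]]
yellow_tin 0.89 [547.1 -64.8  25.5]
yellow_tin 0.34 [507.8 299.4 132.8]
  mask 0.88 341 360.0 200.0 col [ 85. 145. 162.] [[520.0, -95.0, 8.0], [529.0, -63.0, 42.0], [543.0, -38.0, 48.0]]
return_box 0.85 [500.2 297.5   3.5]
  mask 0.82 5587 213.0 238.0 col [140.  95.  62.] [[438.0, 225.0, 4.0], [478.0, 302.0, 120.0], [569.0, 375.0, 135.0]]
slot 0.73 [506.3 300.  133.7]
top [413.77151645 143.26819281 946.09991284] [[-0.026, -0.996, 0.09], [-0.999, 0.023, -0.028], [0.026, -0.09, -0.996]] 472.65997858585814
gree
[... 819 characters left out ...]
08593,  0.46857602, -0.04863682,  1.53247695,  0.02407379,
        1.14096596, -0.08232427]), 'joint_vel': array([-1.14037839e-03,  1.03874526e-03, -9.40861684e-06,  3.53351326e-04,
       -2.22228180e-03, -6.10258441e-04,  6.67226874e-04]), 'joint_efforts': array([ 5.51530920e-04, -5.07776070e+01, -8.09443952e-02, -2.36443537e+01,
       -6.15308806e-02,  3.11664760e-02,  3.29291964e-06]), 'ee_pos': array([ 241.5430216 , -630.35097994,  187.09891951]), 'tcp_rot': array([3.08905328e+00, 5.71401342e-01, 1.77003649e-04]), 'ft_force': array([-1.01863744, -0.12058525,  0.44254392]), 'torque': array([-0.03910867, -0.02668888,  0.00706991]), 'finger_force': 0.0, 'gripper_width': 86.94048477212377}
```

```bash
cat > fit.py <<'E'
from h import *
def rect(q): 
    r=cv2.minAreaRect(q[:,:2].astype(np.float32)); return [np.round(a,1).tolist() for a in r]
def tops(n):
    c=cam(n); W=cloud(c); b=c['image']; hsv=cv2.cvtColor(b,cv2.COLOR_BGR2HSV)
    for d in arm.outline_of(n,'green_tin')[:4]+arm.outline_of(n,'return_box')[:1]:
        q=W[d['mask']&(c['range_z']>0)]
        v,u=np.where(d['mask']); h=np.median(hsv[d['mask']],axis=0)
        box=len(v)>3000
        k=(q[:,2]>(127 if box else 41))
        print(n,u.mean().round(),v.mean().round(),'hsv',h,k.sum(),'z',np.median(q[k,2]).round(1),'mean',q[k].mean(0).round(1),rect(q[k]))
    return c
if __name__=='__main__':
    for n in ['side','top']: tops(n)
E
python3 fit.py
python3 - <<'E'
import cv2
a=cv2.imread('pics/top1.png')[110:330,90:450]; cv2.imwrite('pics/c1.png',cv2.resize(a,None,fx=2.2,fy=2.2))
E
```

```text
side 317.0 209.0 hsv [ 13. 156. 142.] 258 z 46.8 mean [538.7  43.6  46.5] [[539.7, 43.6], [65.3, 25.5], 71.3]
side 349.0 237.0 hsv [144. 134. 165.] 292 z 46.5 mean [446.9  -5.1  46.4] [[447.4, -5.4], [67.1, 24.5], 26.9]
side 303.0 244.0 hsv [ 63.  58. 136.] 291 z 46.8 mean [457.4 105.1  46.5] [[457.9, 104.3], [66.1, 26.1], 78.1]
side 212.0 238.0 hsv [107. 163. 162.] 665 z 132.5 mean [507.8 300.4 132.2] [[506.6, 298.9], [107.8, 62.0], 87.5]
top 316.0 194.0 hsv [ 11. 177. 117.] 428 z 46.3 mean [538.   42.1  46.2] [[538.6, 41.8], [66.6, 24.6], 70.7]
top 342.0 240.0 hsv [143. 158. 143.] 441 z 46.3 mean [447.1  -6.4  46.2] [[447.7, -6.4], [67.6, 24.3], 27.0]
top 286.0 236.0 hsv [80. 76. 91.] 434 z 46.2 mean [457.2 103.   46.1] [[457.3, 103.0], [67.2, 24.0], 79.6]
top 179.0 210.0 hsv [110. 191. 134.] 946 z 132.3 mean [505.9 298.8 131.9] [[505.5, 298.3], [109.5, 60.4], 87.8]
```

View pics/side1.png

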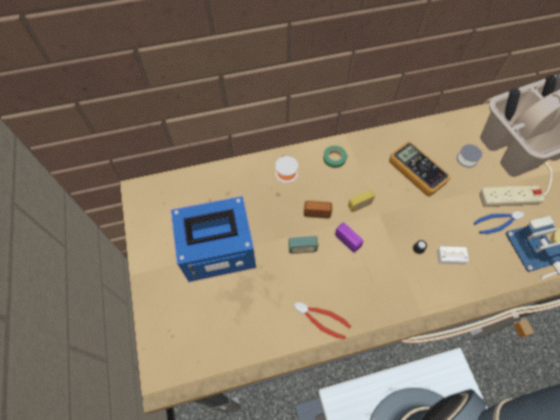

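View pics/top1.png

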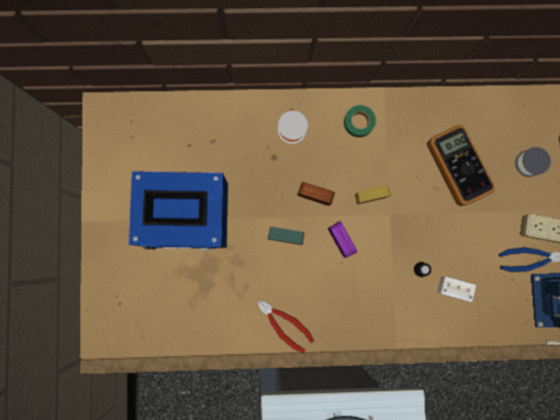

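Side view: green tin at (303,244), with the brown (317,209) and purple (349,237) look-alikes near it, the yellow tin at (361,200) and the blue box at (213,238). In the top view, green is at (286,236) and the slot at (176,208). That puts green at about (457,103.5), with its length at 79°, and the slot at about (505.5,298.5), with its length at 87.6°. Setting out now.

play_rows(
  moves=[
    [3.8,-3.0,-0.5,0],
    [3.8,-3.0,-0.5,0],
    [3.8,-3.0,-0.5,0],
    [3.8,-3.0,-0.5,0],
    [3.8,-3.0,-0.5,0],
    [3.8,-3.0,-0.5,0],
    [3.8,-3.0,-0.5,0],
    [3.8,-3.0,-0.5,0],
  ],
  grip=-1,
  grip_force=25,
)

```text
t: 2.1
ee_pos: [440.3, -296.1, 227.6]
tcp_rot: [3.089, 0.571, 0.001]
ft_force: [0.1, -0.0, -0.5]
gripper_width: 87.1
finger_force: 0.0
```

```bash
cat > go.py <<'E'
from h import *
import sys
def go(x,y,z,yaw_y):
    s=arm.read_state(); M=R.from_rotvec(s['tcp_rot']).as_matrix()
    d=M.T@(np.array([x,y,z])-s['ee_pos']); yw=np.degrees(np.arctan2(M[1,1],M[0,1]))
    t=-((yaw_y-yw+90)%180-90)
    print('pos',s['ee_pos'].round(1),'t',s['t'],'zaxis',M[:,2].round(3),'yaw_y',yw.round(1),'w',s['gripper_width'].__round__(1),'F',s['ft_force'].round(1),'| tool cm',(d/10).round(2),'turn',round(t,1),'j',s['joints'].round(2))
if __name__=='__main__': go(*map(float,sys.argv[1:]))
E
python3 go.py 457.3 103.5 150 -11
```

```text
pos [ 440.3 -296.1  227.6] t 2.1 zaxis [ 0.001 -0.001 -1.   ] yaw_y -69.0 w 87.1 F [ 0.1 -0.  -0.5] | tool cm [ 15.88 -36.72   7.73] turn -58.0 j [ 0.7   0.21 -0.23  1.81  0.05  1.12 -0.74]
```

play_rows(
  moves=[
    [2.0,-4.6,0.5,0],
    [2.0,-4.6,0.5,0],
    [2.0,-4.6,0.5,0],
    [2.0,-4.6,0.5,0],
    [2.0,-4.6,0.5,0],
    [2.0,-4.6,0.5,0],
    [2.0,-4.6,0.5,0],
    [2.0,-4.6,0.5,0],
  ],
)

```text
t: 3.1
ee_pos: [457.4, 104.9, 187.3]
tcp_rot: [3.089, 0.571, 0.002]
ft_force: [1.7, -0.0, 0.3]
gripper_width: 86.8
finger_force: 0.0
```

play_rows(
  moves=[
    [0,0,0.5,-9],
    [0,0,0.5,-9],
    [0,0,0.5,-9],
    [0,0,0.5,-9],
    [0,0,0.5,-9],
    [0,0,0.5,-9],
    [0,0,0.5,-4],
    [0,0,0,0],
  ],
)

```text
t: 4.1
ee_pos: [457.1, 103.2, 151.9]
tcp_rot: [-2.426, -1.996, 0.001]
ft_force: [0.1, -0.4, 0.3]
gripper_width: 87.2
finger_force: 0.0
```

```bash
python3 go.py 457.3 103.5 25 -11; python3 fit.py; python3 - <<'E'
from h import *
for n in ['side','top']: cv2.imwrite(f'pics/{n}2.png',cam(n)['image'])
a=cv2.imread('pics/side2.png')[150:300,180:420]; cv2.imwrite('pics/c2.png',cv2.resize(a,None,fx=3,fy=3))
E
```

```text
pos [457.1 103.2 151.9] t 4.1 zaxis [-0. -0. -1.] yaw_y -11.1 w 87.2 F [ 0.1 -0.4  0.3] | tool cm [ 0.04  0.02 12.69] turn -0.1 j [ 0.28  0.24 -0.68  2.02  0.18  0.95 -0.69]
side 349.0 237.0 hsv [144. 133. 178.] 264 z 46.6 mean [446.2  -5.2  46.5] [[447.3, -5.5], [66.4, 24.4], 27.8]
side 303.0 245.0 hsv [ 67.  58. 138.] 261 z 46.6 mean [456.2 105.7  47.1] [[424.8, 106.4], [66.8, 97.7], 88.1]
side 213.0 239.0 hsv [107. 162. 168.] 654 z 132.5 mean [508.1 300.2 132.3] [[506.5, 298.8], [107.9, 61.7], 87.2]
side 213.0 239.0 hsv [107.  162.  168.5] 654 z 132.5 mean [508.1 300.2 132.3] [[506.5, 298.8], [107.9, 61.7], 87.2]
top 179.0 211.0 hsv [109. 190. 154.] 938 z 132.5 mean [505.7 298.5 132.1] [[505.5, 297.9], [108.2, 60.1], 87.9]
```

View pics/c2.png

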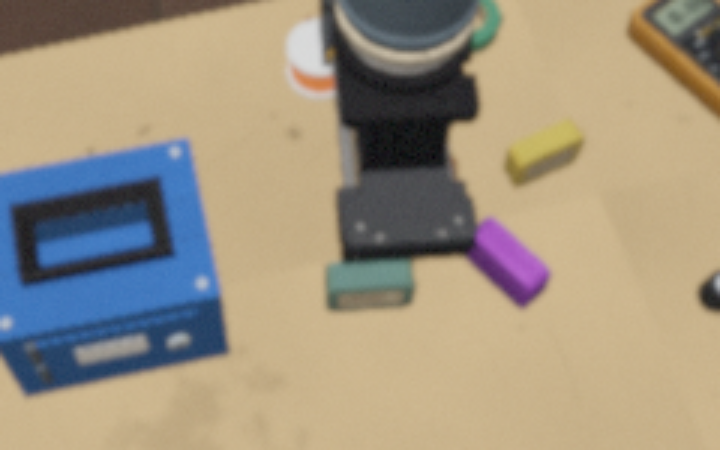

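Crop: the gripper sits above and in line with the green tin at crop (370,283), which is full-picture (303,244). The fingers' way down is clear. Descending.

play_rows(
  moves=[
    [0,0,2.2,0],
    [0,0,2.2,0],
    [0,0,2.2,0],
    [0,0,2.0,0],
    [0,0,1.7,0],
    [0,0,1.4,0],
    [0,0,0.9,0],
    [0,0,0,0],
  ],
)

```text
t: 5.5
ee_pos: [457.0, 103.4, 25.6]
tcp_rot: [-2.424, -1.997, 0.001]
ft_force: [-0.4, 0.1, 0.0]
gripper_width: 87.0
finger_force: 0.0
```

play_rows(
  moves=[
    [0,0,0,0],
    [0,0,0,0],
    [0,0,0,0],
    [0,0,0,0],
    [0,0,0,0],
    [0,0,0,0],
    [0,0,0,0],
    [0,0,0,0],
  ],
  grip=1,
  grip_force=25,
)

```text
t: 6.5
ee_pos: [457.3, 103.4, 26.0]
tcp_rot: [2.425, 1.997, -0.0]
ft_force: [0.3, 0.2, 0.1]
gripper_width: 15.0
finger_force: 0.0
```

The opening is 15 mm with no force, although the tin is 24 mm thick. I need to look.

```bash
python3 - <<'E'
from h import *
s=arm.read_state();print(s['gripper_width'],s['finger_force'])
a=cam('side')['image'][170:290,240:400];b=cam('top')['image'][170:290,230:390]
cv2.imwrite('pics/c3.png',cv2.resize(np.vstack([a,b]),None,fx=2.5,fy=2.5,interpolation=2))
E
```

```text
15.02897807570139 0.0
```

View pics/c3.png

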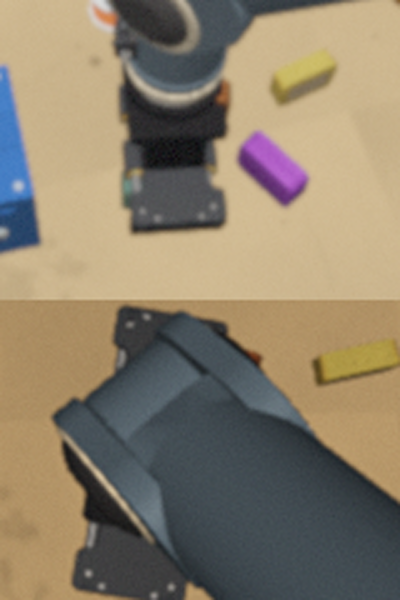

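```bash
python3 - <<'E'
from h import *
c=cam('side');W=cloud(c);hsv=cv2.cvtColor(c['image'],cv2.COLOR_BGR2HSV)
m=(np.abs(hsv[...,0].astype(int)-67)<20)&(hsv[...,1]>40)&(W[...,2]<60)&(W[...,2]>3)&(abs(W[...,0]-457)<70)&(abs(W[...,1]-110)<60)
for p in W[m].round(0): print(p.tolist(),end=' ')
# fingers region: anything below z 110 near
q=(abs(W[...,0]-457)<80)&(abs(W[...,1]-103)<50)&(W[...,2]>8)&(W[...,2]<95)&~m
print(); print(q.sum(), W[q].round().tolist()[::6])
E
```

```text
[466.0, 133.0, 44.0] [465.0, 131.0, 46.0] [462.0, 134.0, 47.0] [463.0, 132.0, 45.0] [461.0, 135.0, 46.0] [460.0, 133.0, 46.0] [458.0, 135.0, 46.0] [459.0, 133.0, 43.0] [456.0, 136.0, 44.0] [454.0, 134.0, 48.0] [454.0, 137.0, 45.0] [453.0, 134.0, 45.0] [451.0, 137.0, 45.0] [453.0, 134.0, 41.0] [451.0, 137.0, 33.0] 
46 [[473.0, 134.0, 45.0], [467.0, 130.0, 45.0], [464.0, 136.0, 45.0], [460.0, 137.0, 42.0], [455.0, 139.0, 43.0], [453.0, 137.0, 36.0], [453.0, 139.0, 25.0], [452.0, 134.0, 19.0]]
```

play_rows(
  moves=[
    [0,0,0,0],
    [0,0,0,0],
    [0,0,-0.2,0],
    [0,0,-0.3,0],
    [0,0,-0.5,0],
    [0,0,-0.5,0],
    [0,0,0,0],
    [0,0,0,0],
  ],
)

```text
t: 7.65
ee_pos: [457.3, 103.3, 41.1]
tcp_rot: [2.425, 1.997, 0.0]
ft_force: [-0.3, -0.3, -0.7]
gripper_width: 0.5
finger_force: 0.0
```

```bash
python3 - <<'E'
from h import *
c=cam('side');W=cloud(c);hsv=cv2.cvtColor(c['image'],cv2.COLOR_BGR2HSV)
m=(np.abs(hsv[...,0].astype(int)-67)<20)&(hsv[...,1]>40)&(W[...,2]<80)&(W[...,2]>3)&(abs(W[...,0]-457)<70)&(abs(W[...,1]-110)<60)
for p in W[m].round(0): print(p.tolist(),end=' ')
E
```

```text
[470.0, 132.0, 47.0] [469.0, 130.0, 47.0] [469.0, 132.0, 43.0] [467.0, 131.0, 46.0] [466.0, 133.0, 44.0] [464.0, 132.0, 48.0] [464.0, 129.0, 47.0] [463.0, 134.0, 47.0] [462.0, 132.0, 47.0] [461.0, 135.0, 45.0] [460.0, 133.0, 46.0] [459.0, 131.0, 47.0] [458.0, 135.0, 46.0] [457.0, 134.0, 48.0] [456.0, 131.0, 48.0] [455.0, 136.0, 47.0] [455.0, 134.0, 46.0] [454.0, 137.0, 45.0] [452.0, 135.0, 47.0] [452.0, 135.0, 41.0] [453.0, 134.0, 34.0] [453.0, 134.0, 28.0] [452.0, 137.0, 25.0]
```

```bash
python3 - <<'E'
from h import *
print(arm.read_state()['gripper_width'])
c=cam('side');W=cloud(c)
v,u=np.mgrid[:420,:560]
m=(u>280)&(u<345)&(v>195)&(v<275)&(W[...,2]>8)
for r in range(196,276,5): print(r,[ (u_,*W[r,u_].round().astype(int).tolist()) for u_ in range(284,346,10) if m[r,u_]])
cv2.imwrite('pics/c4.png',cv2.resize(c['image'][170:290,240:400],None,fx=4.5,fy=4.5,interpolation=2))
E
```

```text
0.7720931780080575
196 [(294, 447, 137, 284), (304, 430, 125, 306), (314, 424, 109, 308), (324, 427, 89, 296)]
201 [(294, 452, 135, 256), (304, 428, 124, 291), (314, 421, 109, 296), (324, 425, 88, 280)]
206 [(294, 443, 137, 254), (304, 433, 121, 263), (314, 422, 107, 276), (324, 428, 85, 256)]
211 [(294, 435, 139, 249), (304, 427, 123, 255), (314, 423, 105, 255), (324, 422, 86, 248)]
216 [(294, 426, 142, 248), (304, 422, 124, 247), (314, 417, 106, 247), (324, 412, 89, 248)]
221 [(294, 415, 145, 249), (304, 412, 127, 246), (314, 408, 109, 244), (324, 405, 90, 241)]
226 [(294, 441, 135, 173), (304, 412, 125, 225), (314, 408, 107, 223), (324, 426, 77, 172), (344, 470, 1, 46)]
231 [(294, 432, 137, 169), (304, 412, 125, 204), (314, 408, 105, 201), (324, 418, 79, 166), (344, 458, 4, 44)]
236 [(294, 423, 140, 165), (304, 408, 125, 189), (314, 403, 106, 190), (324, 408, 82, 165), (344, 449, 6, 36)]
241 [(294, 413, 142, 164), (304, 398, 128, 190), (314, 392, 110, 191), (324, 387, 91, 191), (344, 444, 5, 18)]
246 [(294, 393, 149, 188), (304, 388, 131, 189), (314, 383, 112, 190), (324, 378, 94, 189)]
251 [(294, 382, 152, 191), (304, 379, 133, 188), (314, 373, 115, 189), (324, 368, 97, 191)]
256 [(294, 373, 155, 189), (304, 368, 137, 190), (314, 365, 118, 186), (324, 361, 98, 182)]
261 []
266 []
271 []
```

View pics/c4.png

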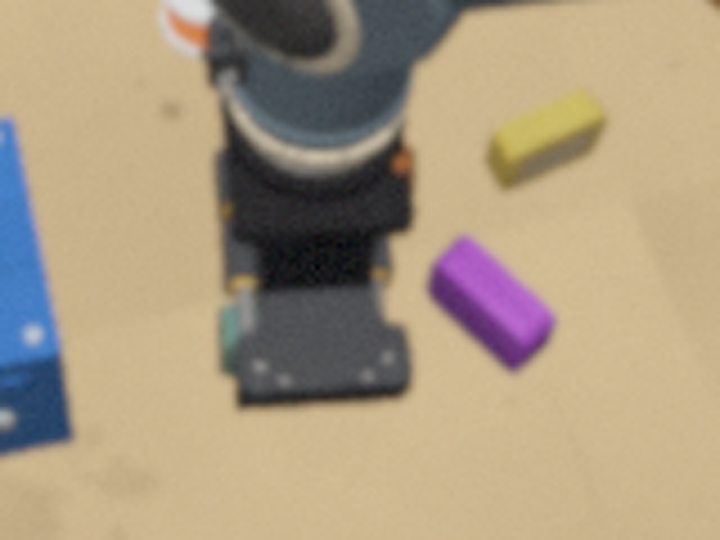

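play_rows(
  moves=[
    [0,0,-1.5,0],
    [0,0,-2,0],
    [0,0,-2,0],
    [0,0,-2,0],
    [0,0,-2,0],
    [0,0,-1.5,0],
    [0,0,0,0],
    [0,0,0,0],
  ],
  grip=-1,
)

```text
t: 8.75
ee_pos: [456.8, 103.1, 150.6]
tcp_rot: [-2.425, -1.997, 0.001]
ft_force: [0.0, 0.0, -0.2]
gripper_width: 72.6
finger_force: 0.0
```

```bash
python3 - <<'E'
from h import *
s=arm.read_state(); p=s['ee_pos']; M=R.from_rotvec(s['tcp_rot']).as_matrix(); print(p,s['gripper_width'])
c=cam('side'); W=cloud(c)
pts={'tcp':[0,0,0]}
for sg in (1,-1):
    pts[f'tip{sg}']=[0,sg*45,0]; pts[f'back{sg}']=[0,sg*58,0]; pts[f'root{sg}']=[0,sg*50,-70]; pts[f'body{sg}']=[0,sg*95,-70]
im=cv2.resize(c['image'],None,fx=3,fy=3,interpolation=2)
for k,t in pts.items():
    q=c['R'].T@(p+M@np.array(t,float)-c['xyz']); u=c['f']*q[0]/q[2]+c['cx']; v=c['f']*q[1]/q[2]+c['cy']
    print(k,u.round(),v.round(),'depth',q[2].round(),'seen',c['range_z'][int(v),int(u)].round())
    cv2.circle(im,(int(3*u),int(3*v)),4,(0,0,255),1); cv2.putText(im,k,(int(3*u)+5,int(3*v)),0,.4,(0,0,255),1)
cv2.imwrite('pics/c5.png',im[480:900,720:1260])
for d in arm.outline_of('side','green_tin'):
    m=d['mask']&(c['range_z']>0); q=W[m]; q=q[(q[:,2]>41)&(q[:,2]<55)]
    print(round(d['p'],2),np.where(d['mask'])[1].mean().round(), q.mean(0).round(1),cv2.minAreaRect(q[:,:2].astype(np.float32)))
E
```

```text
[456.83895471 103.14890711 150.5993581 ] 72.62348433420436
tcp 306.0 221.0 depth 846.0 seen 680.0
tip1 304.0 202.0 depth 867.0 seen 673.0
back1 304.0 196.0 depth 873.0 seen 657.0
root1 306.0 182.0 depth 807.0 seen 648.0
body1 304.0 163.0 depth 828.0 seen 612.0
tip-1 308.0 240.0 depth 825.0 seen 939.0
back-1 309.0 246.0 depth 819.0 seen 945.0
root-1 311.0 228.0 depth 761.0 seen 675.0
body-1 314.0 250.0 depth 740.0 seen 958.0
0.87 349.0 [445.6  -5.8  46.6] ((446.9165954589844, -5.745471954345703), (63.219390869140625, 25.70952606201172), 27.722837448120117)
0.58 302.0 [456.  105.9  46.5] ((455.75775146484375, 103.713134765625), (66.92778778076172, 24.189620971679688), 74.42485046386719)
```

View pics/c5.png

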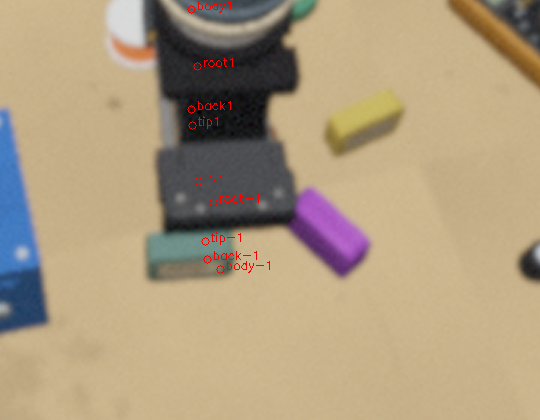

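```bash
python3 - <<'E'
from h import *
c=cam('side');W=cloud(c)
for u in (302,314,326): print(u,[W[v,u].round().astype(int).tolist() for v in range(222,244)])
s=arm.read_state();p=s['ee_pos'];print(s['gripper_width'],s['torque'])
t=cam('top');T=cloud(t)
m=(np.hypot(T[...,0]-457,T[...,1]-103)<125)&(T[...,2]>55)
q=T[m]; print(np.histogram(q[:,2],bins=range(50,700,25)))
m=(np.hypot(W[...,0]-457,W[...,1]-103)<125)&(W[...,2]>55)
q=W[m]; print(np.histogram(q[:,2],bins=range(50,400,10))); print(q[q[:,2]<268].round().tolist()[:20])
E
```

```text
302 [[387, 141, 299], [385, 141, 299], [383, 142, 299], [381, 142, 299], [379, 143, 299], [378, 143, 297], [375, 144, 300], [374, 144, 300], [373, 145, 298], [371, 145, 299], [370, 145, 296], [369, 146, 295], [371, 144, 285], [371, 144, 283], [378, 141, 263], [377, 142, 260], [465, 105, 47], [463, 105, 46], [461, 106, 45], [457, 107, 50], [455, 108, 47], [452, 109, 49]]
314 [[382, 121, 299], [379, 122, 300], [377, 123, 300], [376, 123, 299], [374, 124, 299], [372, 124, 300], [371, 124, 299], [369, 125, 299], [366, 126, 302], [365, 126, 299], [365, 126, 295], [366, 126, 291], [368, 124, 281], [373, 121, 266], [373, 121, 260], [462, 76, 43], [458, 78, 46], [456, 79, 46], [453, 80, 47], [451, 80, 47], [448, 81, 47], [446, 82, 47]]
326 [[376, 102, 299], [374, 103, 300], [372, 103, 300], [370, 104, 300], [370, 104, 297], [368, 105, 299], [367, 105, 297], [364, 106, 298], [361, 107, 301], [362, 106, 296], [363, 105, 290], [364, 104, 283], [369, 101, 267], [369, 100, 262], [370, 100, 256], [472, 40, 1], [469, 41, 2], [467, 41, 1], [464, 42, 2], [461, 43, 3], [460, 43, 0], [456, 45, 3]]
82.7
[... 524 characters left out ...]
 86,  84,  88, 152, 608, 357,  43, 111]), array([ 50,  60,  70,  80,  90, 100, 110, 120, 130, 140, 150, 160, 170,
       180, 190, 200, 210, 220, 230, 240, 250, 260, 270, 280, 290, 300,
       310, 320, 330, 340, 350, 360, 370, 380, 390]))
[[520.0, 129.0, 266.0], [519.0, 130.0, 265.0], [519.0, 129.0, 261.0], [509.0, 130.0, 266.0], [509.0, 128.0, 266.0], [508.0, 127.0, 267.0], [509.0, 130.0, 262.0], [509.0, 128.0, 261.0], [509.0, 126.0, 261.0], [500.0, 219.0, 121.0], [497.0, 220.0, 121.0], [405.0, 152.0, 266.0], [495.0, 220.0, 120.0], [404.0, 152.0, 263.0], [493.0, 221.0, 121.0], [490.0, 221.0, 121.0], [488.0, 222.0, 120.0], [488.0, 220.0, 120.0], [486.0, 224.0, 122.0], [486.0, 222.0, 120.0]]
```

The camera shows the gripper's plate about 30 mm higher than the reported TCP height implies, while its xy position agrees. So the fingers closed above the tin, which still stands unmoved. The true fingertip height is the reading plus about 21–36 mm. I'll go lower and grip, using the reading at the grip as the height reference.

play_rows(
  moves=[
    [0,0,2.5,0],
    [0,0,2.5,0],
    [0,0,2.5,0],
    [0,0,2.5,0],
    [0,0,2.0,0],
    [0,0,1.5,0],
    [0,0,0.8,0],
    [0,0,0,0],
  ],
  grip=-1,
)

```text
t: 9.95
ee_pos: [457.1, 103.5, 7.8]
tcp_rot: [-2.424, -1.998, 0.001]
ft_force: [0.3, -0.5, -0.7]
gripper_width: 86.6
finger_force: 0.0
```

play_rows(
  moves=[
    [0,0,0.2,0],
    [0,0,0.2,0],
    [0,0,0.2,0],
    [0,0,0.2,0],
    [0,0,0.2,0],
    [0,0,0.2,0],
    [0,0,0,0],
    [0,0,0,0],
  ],
)

```text
t: 10.95
ee_pos: [457.3, 103.4, -3.9]
tcp_rot: [2.425, 1.997, 0.0]
ft_force: [0.9, 1.3, -1.4]
gripper_width: 87.2
finger_force: 0.0
```

play_rows(
  moves=[
    [0,0,0,0],
    [0,0,0,0],
    [0,0,0,0],
    [0,0,0,0],
    [0,0,0,0],
    [0,0,0,0],
    [0,0,0,0],
    [0,0,0,0],
  ],
  grip=1,
  grip_force=25,
)

```text
t: 11.95
ee_pos: [457.3, 103.4, -3.9]
tcp_rot: [2.425, 1.997, 0.0]
ft_force: [-0.3, -0.5, 0.4]
gripper_width: 23.6
finger_force: 25.0
```

Gripped: 23.6 mm opening at 25 N. Tin bottom height = reading + 3.9 mm. Lifting.

play_rows(
  moves=[
    [0,0,-1.5,0],
    [0,0,-2.5,0],
    [0,0,-3,0],
    [0,0,-3,0],
    [0,0,-3,0],
    [0,0,-3,0],
    [0,0,-2,0],
    [0,0,0,0],
  ],
)

```text
t: 12.95
ee_pos: [458.2, 103.8, 178.0]
tcp_rot: [2.423, 1.996, 0.005]
ft_force: [-0.2, -0.4, -1.9]
gripper_width: 23.8
finger_force: 25.0
```

```bash
python3 go.py 505.5 298.5 175 -2.4
```

```text
pos [458.2 103.8 178. ] t 12.95 zaxis [ 0.004  0.    -1.   ] yaw_y -11.0 w 23.8 F [-0.2 -0.4 -1.9] | tool cm [20.01  0.91  0.32] turn -8.6 j [ 0.31  0.21 -0.71  1.98  0.16  1.   -0.66]
```

play_rows(
  moves=[
    [2,0.1,0,0],
    [3,0.1,0,0],
    [3.5,0.2,0,0],
    [3.5,0.2,0,0],
    [3.5,0.1,0,0],
    [2.5,0.1,0,0],
    [2,0.1,0,0],
    [0,0,0,-8.6],
  ],
)

```text
t: 13.95
ee_pos: [503.8, 299.7, 175.4]
tcp_rot: [-2.261, -2.18, 0.001]
ft_force: [-0.3, 0.7, -1.4]
gripper_width: 23.7
finger_force: 25.0
```

```bash
python3 - <<'E'
from go import *
go(505.5,298.5,125,-2.4)
im=[]
for n,b in (('side',(170,290,150,290)),('top',(150,270,110,250))):
    c=cam(n);W=cloud(c);h=cv2.cvtColor(c['image'],cv2.COLOR_BGR2HSV)
    m=(h[...,0]>45)&(h[...,0]<95)&(h[...,1]>40)&(W[...,2]>150)&(W[...,2]<260)&(np.hypot(W[...,0]-505,W[...,1]-298)<70)
    q=W[m]; print(n,m.sum(),np.percentile(q,[2,50,98],axis=0).round().tolist() if m.sum() else '')
    im.append(cv2.resize(c['image'][b[0]:b[1],b[2]:b[3]],None,fx=2.8,fy=2.8,interpolation=2))
cv2.imwrite('pics/c6.png',np.hstack(im))
E
```

```text
pos [503.8 299.7 175.4] t 13.95 zaxis [-0.001  0.    -1.   ] yaw_y -2.1 w 23.7 F [-0.3  0.7 -1.4] | tool cm [-0.11  0.18  5.04] turn 0.3 j [-0.04  0.44 -0.75  1.73  0.33  1.1  -0.94]
side 0 
top 0
```

View pics/c6.png

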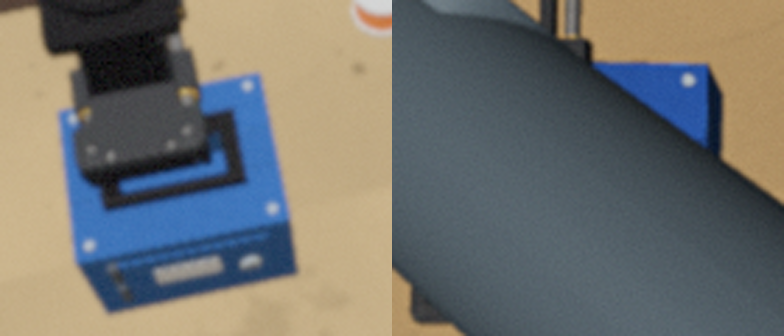

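The tin is hidden under the plate. I'll check the plate's position against the pose and then lower.

```bash
python3 - <<'E'
from h import *
c=cam('side');W=cloud(c); s=arm.read_state(); M=R.from_rotvec(s['tcp_rot']).as_matrix()
L=(W-s['ee_pos'])@M   # tool coords
m=(abs(L[...,2]+149.5)<5)&(abs(L[...,0])<70)&(L[...,1]<-40)&(L[...,1]>-125)
q=L[m]; print(m.sum(),'x',np.percentile(q[:,0],[1,99]).round(1),'y',np.percentile(q[:,1],[1,99]).round(1),'z',np.median(q[:,2]).round(1))
E
```

```text
1127 x [-36.   35.3] y [-94.3 -48.2] z -148.8
```

play_rows(
  moves=[
    [-0.1,0.2,0.5,0],
    [0,0,1,0],
    [0,0,1,0],
    [0,0,1,0],
    [0,0,0.8,0],
    [0,0,0.5,0],
    [0,0,0.3,0],
    [0,0,0,0],
  ],
)

```text
t: 15.1
ee_pos: [506.4, 296.9, 125.0]
tcp_rot: [2.268, 2.174, 0.0]
ft_force: [0.1, -0.6, -0.2]
gripper_width: 23.9
finger_force: 25.0
```

play_rows(
  moves=[
    [0.15,-0.1,0,0],
    [0,0,0.2,0],
    [0,0,0.2,0],
    [0,0,0.2,0],
    [0,0,0.2,0],
    [0,0,0.2,0],
    [0,0,0.2,0],
    [0,0,0,0],
  ],
)

```text
t: 16.1
ee_pos: [505.4, 298.3, 112.8]
tcp_rot: [-2.268, -2.174, 0.001]
ft_force: [0.6, 1.0, -0.1]
gripper_width: 23.6
finger_force: 25.0
```

play_rows(
  moves=[
    [0,0,0.1,0],
    [0,0,0.1,0],
    [0,0,0.1,0],
    [0,0,0.1,0],
    [0,0,0,0],
    [0,0,0,0],
    [0,0,0,0],
    [0,0,0,0],
  ],
)

```text
t: 17.1
ee_pos: [505.5, 298.5, 109.1]
tcp_rot: [2.268, 2.174, 0.0]
ft_force: [-0.6, 0.6, -1.1]
gripper_width: 23.8
finger_force: 25.0
```

play_rows(
  moves=[
    [0,0,0.1,0],
    [0,0,0.1,0],
    [0,0,0,0],
    [0,0,0,0],
    [0,0,0,0],
    [0,0,0,0],
    [0,0,0,0],
    [0,0,0,0],
  ],
)

```text
t: 18.1
ee_pos: [505.5, 298.5, 107.1]
tcp_rot: [2.268, 2.174, 0.0]
ft_force: [0.8, -0.5, -0.7]
gripper_width: 23.8
finger_force: 25.0
```

play_rows(
  moves=[
    [0,0,0,0],
    [0,0,0,0],
    [0,0,0,0],
    [0,0,0,0],
    [0,0,0,0],
    [0,0,0,0],
    [0,0,0,0],
    [0,0,0,0],
  ],
  grip=-1,
)

```text
t: 19.1
ee_pos: [505.5, 298.4, 107.0]
tcp_rot: [2.268, 2.174, -0.0]
ft_force: [-0.2, -0.2, 0.1]
gripper_width: 86.1
finger_force: 0.0
```

play_rows(
  moves=[
    [0,0,-1,0],
    [0,0,-2,0],
    [0,0,-3,0],
    [0,0,-3,0],
    [-3,0,-2,0],
    [-5,0,0,0],
    [-5,0,0,0],
    [-4,0,0,0],
  ],
)

```text
t: 20.1
ee_pos: [498.5, 126.8, 218.7]
tcp_rot: [2.268, 2.171, 0.002]
ft_force: [1.2, -0.2, 0.5]
gripper_width: 86.8
finger_force: 0.0
```

```bash
python3 - <<'E'
from h import *
s=arm.read_state(); print(s['t'],s['ee_pos'])
im=[]
for n,b in (('side',(170,290,150,290)),('top',(150,270,110,250))):
    c=cam(n);W=cloud(c)
    m=(abs(W[...,0]-505.5)<14)&(abs(W[...,1]-298.5)<36); print(n,np.histogram(W[m][:,2],bins=[-10,8,18,30,50,80,110,125,150,200,600]))
    im.append(cv2.resize(c['image'][b[0]:b[1],b[2]:b[3]],None,fx=2.8,fy=2.8,interpolation=2))
cv2.imwrite('pics/c7.png',np.hstack(im))
E
```

```text
20.1 [498.52277403 126.7806171  218.69549973]
side (array([0, 0, 0, 0, 0, 0, 0, 0, 0, 0]), array([-10,   8,  18,  30,  50,  80, 110, 125, 150, 200, 600]))
top (array([309,   5,   0,   0,   0,   0,   0,   0,   0,   0]), array([-10,   8,  18,  30,  50,  80, 110, 125, 150, 200, 600]))
```

View pics/c7.png

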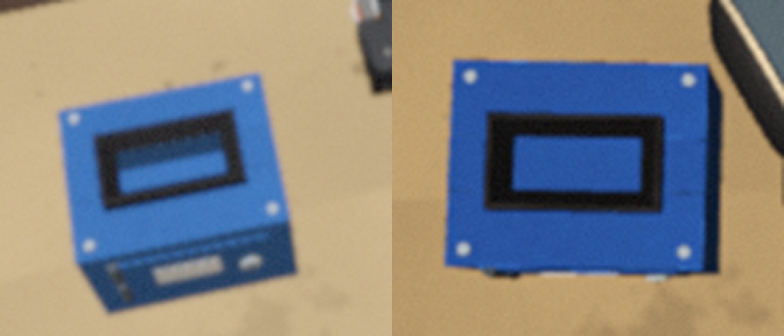

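The slot looks empty and shows the box's floor. I'll confirm the tin is nowhere else.

```bash
python3 - <<'E'
from h import *
im=[]
for n in ('side','top'):
    c=cam(n);W=cloud(c)
    for d in arm.outline_of(n,'green_tin')+arm.outline_of(n,'yellow_tin'):
        m=d['mask']; mm=m&(c['range_z']>0); print(n,round(d['p'],2),m.sum(),c['image'][m].mean(0).round(),np.median(W[mm],axis=0).round())
    x=c['image'][150:300,110:410]; im.append(cv2.resize(x,None,fx=2,fy=2))
    h=W[180:245,140:225]; q=h.reshape(-1,3); k=(q[:,2]<110)&(abs(q[:,0]-505)<45)&(abs(q[:,1]-298)<60)&(q[:,2]>-60)
    print('in slot',k.sum(),q[k].min(0).round(),q[k].max(0).round(), 'high pts',q[k&(q[:,2]>6)].round().tolist()[:25])
cv2.imwrite('pics/c8.png',np.vstack(im))
E
```

```text
side 0.98 527 [155.  88. 147.] [445.  -3.  44.]
side 0.83 499 [ 60.  95. 137.] [534.  47.  43.]
side 0.19 5771 [145. 100.  67.] [478. 302. 120.]
side 0.79 328 [ 88. 150. 167.] [529. -66.  42.]
in slot 15 [547. 276.   4.] [550. 339.   7.] high pts [[549.0, 276.0, 7.0], [549.0, 298.0, 7.0], [549.0, 296.0, 6.0], [548.0, 303.0, 6.0], [549.0, 317.0, 6.0]]
top 0.52 86 [ 71. 155. 180.] [539. -89.  46.]
in slot 784 [498. 274.  -1.] [539. 358.   9.] high pts [[538.0, 339.0, 7.0], [536.0, 351.0, 7.0], [536.0, 345.0, 7.0], [536.0, 333.0, 6.0], [535.0, 321.0, 6.0], [535.0, 317.0, 6.0], [535.0, 315.0, 7.0], [535.0, 310.0, 6.0], [534.0, 355.0, 6.0], [534.0, 351.0, 7.0], [534.0, 345.0, 7.0], [531.0, 318.0, 6.0], [531.0, 315.0, 8.0], [531.0, 303.0, 7.0], [531.0, 302.0, 6.0], [530.0, 286.0, 7.0], [530.0, 353.0, 8.0], [529.0, 317.0, 6.0], [528.0, 357.0, 7.0], [528.0, 347.0, 7.0], [528.0, 341.0, 7.0], [528.0, 337.0, 6.0], [527.0, 325.0, 6.0], [527.0, 294.0, 7.0], [526.0, 349.0, 6.0]]
```

View pics/c8.png

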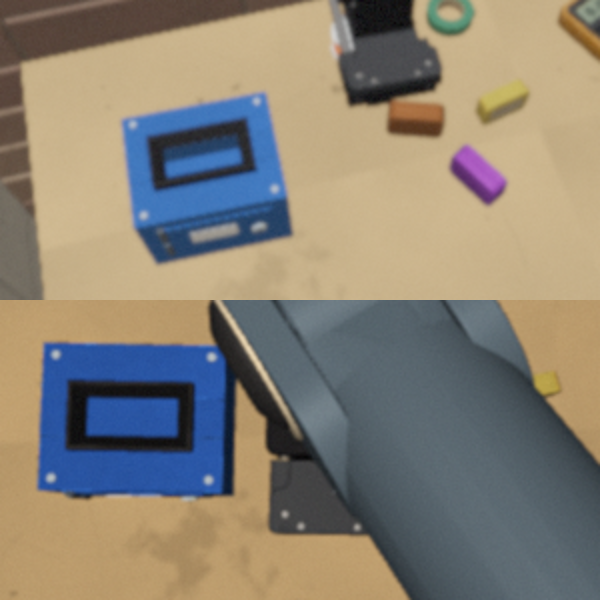

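The green tin is gone from the bench and the open gripper is empty. The slot shows only bare floor (x from 498 to 539), so the tin lies inside toward −x. Yellow stands unmoved at (529,-66). Handing in.

```bash
python3 -c "
from plant import arm
print(arm.close_job())"
```

```text
the job is handed in; nothing more can be done
None
```

I dropped the green tin through the slot and handed the job in at about 20 s, with the yellow tin still standing where it was; the tin came to rest out of both cameras' sight, so that it lies fully inside is inferred from the clear slot, the empty gripper and its absence from the bench.

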